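Point out the next inlay job

ROBOT

A 6-joint arm with a two-finger parallel gripper is mounted at the origin on the work surface. World frame = base frame: x ahead of the robot, y to its left, z up, the work surface at z = 0. Lengths are in mm, angles in rad, forces in N, time in s.
With the tool pointing down it reaches from about 300 to 775 mm from the base axis. Payload 14.6 kg.
Tool frame: the origin (TCP) lies between the finger pads, 19 mm behind the fingertips; this is the grasp point; z points along the fingers, y is the line along which they close (so a half turn about z gives the same grasp; the last joint's range is limited). The gripper opens to 94 mm and grips with 3 to 60 N. Pads are 16 mm wide; open, the fingers measure 119 mm over their backs; the gripper's body (75 mm by 177 mm) begins 78 mm behind the grasp point.
Start: joints at [-1.253, 0.3, 1.521, -0, 1.321, -0.067], TCP at [206.448, -509.773, 224.246] pointing down, gripper open.
Joint ranges: [-3.03, 3.03], [-0.79, 2.21], [0.23, 2.52], [-1.04, 4.18], [0, 3.07], [-2.55, 2.55]. Speed limits (rad/s): [2.22, 2.22, 2.57, 3.14, 3.14, 3.14].

INTERFACE

Orientations are given as [roll, pitch, yaw] about the fixed x, y, z axes, in that order (R = Rz(yaw) Ry(pitch) Rx(roll)).
In Python, from cell import manip, viewer gives the robot as it stands. The module is installed in compiled form; this text tells all that it offers.
- The arm moves only by the tool move_arm, never from a script. Its argument "moves" is a list of rows, each a list of 4 numbers: the shift along the tool's x, y, z in m, then the turn about the tool's z in rad. A call has 1 to 12 rows; each row is the pose to reach, as a shift and turn from the pose commanded when the call began, along the tool's axes at that moment; what a row does not reach only later rows make up. A row lasts 1/10 s, in which the tool goes at most 50 mm and 8.59 degrees, less where a joint would pass 70% of its speed; a pose out of reach is approached as far as the arm can. A call with a gripper value outside its range is refused whole. "jaw" is the finger opening in m, from 0 to 0.094, set as the call begins (left out, the last holds). The fingers move at their own pace and stop on an object; "squeeze" is the grip in N (left out, the last holds). Time passes only in rows, so rows that repeat a pose let the fingers close. It gives the time, the measured TCP pose, the force, the opening and the grip force at its end, in the units of the state.
- manip.read_state(): the state, without advancing time (a new reading comes with each control period).
- viewer.camera(name): name is "scene" or "side" or "wrist"; returns a dict with "frame" (480x640x3 uint8, blue, green, red), "z_map" (480x640 float32, mm along the optical axis (not along the pixel's ray), 0 where there is no reading), "fx", "fy", "cx", "cy" (pixels), "origin" and "orientation" of the camera in the world. Camera axes: x right, y down, z forward; pixel columns grow to the right and rows downward; lengths in mm; the calibration is good to about 2 mm. The wrist camera is an equidistant fisheye: a pixel r from the principal point sees the ray r / f radians off the axis. A picture is of the moment at which its call begins.
- manip.sign_off(): hands the job in; it is judged then, once.
The state is a dict: "clock": time; "joints": joint angles; "qd": joint speeds; "effort": joint torques, N m; "eef_pos": TCP position; "eef_rot": TCP orientation; "wrist_force": force on the tool from outside, world axes, zero at the start; "moment": the same for the moment, N m; "finger_gap": finger opening in mm; "finger_force": force on a finger pad.
Only numpy, scipy, OpenCV 4.12 (cv2) and the standard library are available. Lean on these libraries where they do the work, as an engineer would, in place of code of your own. Each camera call takes 0.05 s, during which the arm holds its last target. There are 200 camera calls.

TASK

Show the apprentice the next inlay job by pointing straight down, fingertips just above the thing (within about 5 cm) and still for about two seconds each time: first at the square recess in the box-lid blanks, then at the brass inlay that fills it, and last at the head of the brass mallet, where you finish, still pointing. Touch and move nothing on the bench. Raise the hand well clear (some 15 cm) on the way between them, so as not to point at any other inlay or recess.

Things in the scene. Friction and masses are not known exactly. Their poses are not given: they have to be found in the camera images.
- blank_square_recess (a point): walnut box-lid blank 96 x 96 x 20 mm, fixed to the bench; this point is the centre of its only recess, at the level of the blank's top face (20 mm above the bench), z up: the square recess, 42 x 42 mm, 7 mm deep, pale floor
- blank_round_recess (a point): walnut box-lid blank 96 x 96 x 20 mm, fixed to the bench; this point is the centre of its only recess, at the level of the blank's top face (20 mm above the bench), z up: a round recess, 46 mm across, 7 mm deep
- blank_slot_recess (a point): walnut box-lid blank 96 x 96 x 20 mm, fixed to the bench; this point is the centre of its only recess, at the level of the blank's top face (20 mm above the bench), z up: a slot recess, 22 x 62 mm, 7 mm deep
- inlay_square_top (a point): centre of the top face (z up) of the large square brass inlay, 40 x 40 x 6 mm, lying loose on the bench's thin grey felt mat, top 6 mm above the bench
- inlay_small_top (a point): centre of the top face of the small square brass inlay, 24 x 24 x 6 mm, loose beside the others
- inlay_disc_top (a point): centre of the top face of the round brass inlay, 44 mm across, 6 mm thick, loose beside the others
- inlay_bar_top (a point): centre of the top face of the brass bar inlay, 20 x 60 x 6 mm, loose beside the others
- mallet_head (a point): centre of the top face of the mallet's brass head (block 34 x 60 x 34 mm, z up, 34 mm above the bench); the mallet lies loose, its turned wooden handle running 180 mm from the middle of the head along this point's -x, all no higher than the head
- screwdriver: screwdriver lying on the bench, its axis along its own x, a bystander; origin under its middle
- brush: brush lying on the bench, its axis along its own x, a bystander; origin under its middle
- stone: grey sharpening stone, 75 x 50 x 28 mm, a bystander; origin at the centre of its underside
- glue: white glue jar with a screw cap standing upright, 60 mm across, 80 mm tall, a bystander, the tallest thing within reach; origin at the centre of its underside

How it is judged:
By the outcome, as a careful person would: the job done as asked, in the order asked, and still so for the second after the job is handed in, with the robot touching nothing.
It also fails if it takes over 58 s, if anything falls off the work surface, if the arm or the gripper's body presses on something with over 40 N, if the wrist force passes 120 N, or if a joint passes its speed limit or range.

## Working session

There is one attempt and no reset: what is moved stays moved. The work goes in short steps, Python scripts to look and compute and a tool call to move; the robot and the scene stay as the last step left them, time stands still between calls to the robot, and variables do not carry over. Pictures are saved under pics/ and viewed, at most 10 in all, crops included, and the job is handed in when it is done.

Besides the shell and the picture viewer there is one more tool, called after "Emit:" as a command line: name --pt "numbers of a row" for each row, then --argument value for the rest. move_arm: Moves the arm, as the interface text tells. Its arguments: {"type":"object","properties":{"moves":{"type":"array"},"jaw":{"type":"number"},"squeeze":{"type":"number"}},"required":["moves"]}

```bash
mkdir -p pics; python3 - <<'E'
from cell import manip, viewer
import cv2, pickle
s=manip.read_state(); print({k:s[k] for k in('clock','eef_pos','eef_rot','finger_gap')})
for n in('scene','side'):
    c=viewer.camera(n); cv2.imwrite(f'pics/{n}0.png',c['frame']); pickle.dump(c,open(f'{n}.pkl','wb'))
    print(n,c['fx'],c['fy'],c['cx'],c['cy'],c['origin'],c['orientation'])
E
```

```text
{'clock': 0.0, 'eef_pos': array([ 206.3677627 , -509.54922367,  223.67219476]), 'eef_rot': array([-3.14040773e+00, -8.47254748e-05,  3.84745023e-01]), 'finger_gap': 93.88976047087883}
scene 439.3797195142379 439.3797195142379 325.25451853414063 235.161719748314 [1144.81637343 -356.91009209  736.43660205] [-2.35098145e+00  1.54943749e-03  1.04333104e+00]
side 580.9890129557467 580.9890129557467 317.01869756318285 240.61809911192617 [ -50.97507242  622.74454637 1084.71559583] [-2.42091314 -0.00247569 -2.3942008 ]
```

View pics/scene0.png

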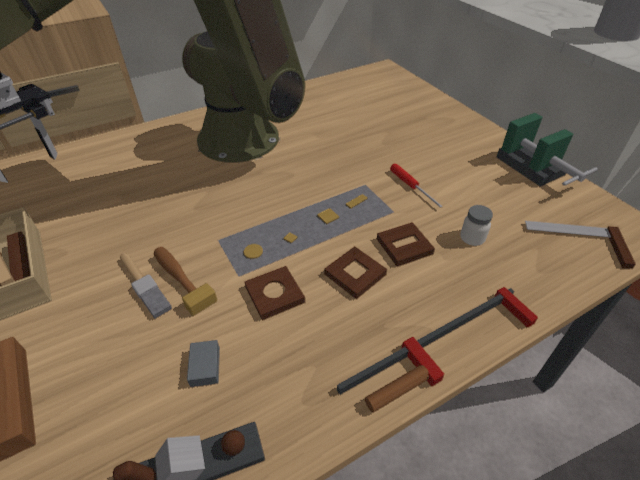

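View pics/side0.png

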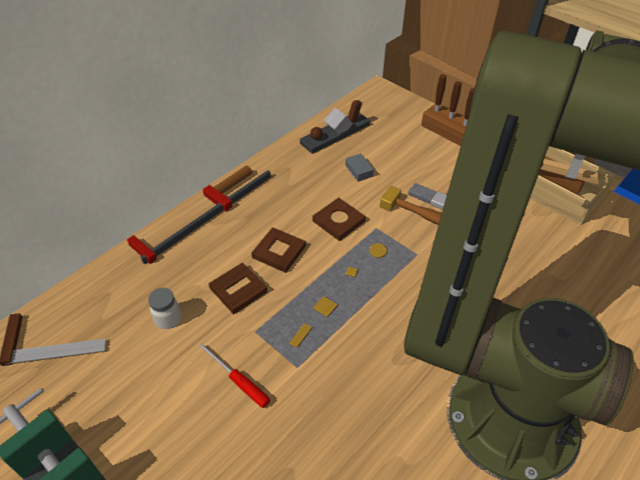

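The scene view shows, on the felt: disc (254,251), small square (290,238), large square (328,216) and bar (356,201). The blanks are round (273,290), square (356,270) and slot (404,242), and the mallet head is at (200,297). The side view agrees: square recess (281,248), large square inlay (325,306), mallet head (390,197).

```bash
python3 - <<'E'
import cv2, pickle, numpy as np
from scipy.spatial.transform import Rotation as R
def cast(c,p,z):
    d=R.from_euler('xyz',c['orientation']).apply([(p[0]-c['cx'])/c['fx'],(p[1]-c['cy'])/c['fy'],1])
    return c['origin']+d*(z-c['origin'][2])/d[2]
seeds={'scene':dict(square=(328,216),small=(290,238),rec=(356,270),head=(200,297)),
       'side':dict(square=(325,306),small=(351,272),rec=(281,248),head=(390,197))}
for n,sd in seeds.items():
    c=pickle.load(open(n+'.pkl','rb')); f=c['frame']; h=cv2.cvtColor(f,cv2.COLOR_BGR2HSV)
    v,u=np.mgrid[:480,:640]; 
    d=np.stack([(u-c['cx'])/c['fx'],(v-c['cy'])/c['fy'],np.ones_like(u,float)],-1)*c['z_map'][...,None]
    P=R.from_euler('xyz',c['orientation']).apply(d.reshape(-1,3)).reshape(480,640,3)+c['origin']
    for k,(x,y) in sd.items():
        print(n,k,'hsv',h[y,x],'depthpt',P[y,x].round(1),end=' ')
        zt={'square':6,'small':6,'rec':13,'head':34}[k]
        m=np.zeros((482,642),np.uint8)
        if k=='head':
            w=(np.abs(P[...,2]-34)<5)&(np.hypot(u-x,v-y)<25)&(h[...,1]>110)&(h[...,0]>18)
            ctr=P[w].mean(0); print('top',w.sum(),ctr.round(1)); continue
        if k=='rec':   # dark blank: top-face pixels by height
            w=(np.abs(P[...,2]-20)<4)&(np.hypot(u-x,v-y)<42)&(h[...,2]<120)
            w=cv2.morphologyEx(w.astype(np.uint8),cv2.MORPH_OPEN,np.ones((3,3)))
            _,l=cv2.connectedComponents(w); 
            ids=[i for i in range(1,l.max()+1) if (l==i).sum()>150]
            for i in ids:
                r=cv2.minAreaRect(P[l==i][:,:2].astype(np.float32)); print('blank',np.round(r[0],1),np.round(r[1],1),round(r[2],1),end=' ')
            print(); continue
        w=(np.hypot(u-x,v-y)<18)&(h[...,1]>110)&(h[...,0]>15)&(h[...,0]<35)
        w=w.astype(np.uint8); _,l=cv2.connectedComponents(w); q=(l==l[y,x])
        ctr=(u[q].mean(),v[q].mean()); g=np.array([cast(c,t,6)[:2] for t in zip(u[q],v[q])],np.float32)
        r=cv2.minAreaRect(g); print(q.sum(),np.round(r[0],1),np.round(r[1],1),round(r[2],1))
E
```

```text
scene square hsv [ 20 142 142] depthpt [450.2  54.3   4.4] 178 [449.4  53.4] [40.1 40.1] 6.8
scene small hsv [ 20 143 139] depthpt [472.8 -62.6   5.9] 78 [470.4 -62.2] [23.8 23.9] 25.8
scene rec hsv [ 17 100 166] depthpt [638.4  14.   12.2] blank [639.1  11.4] [96.9 97.6] 13.8 
scene head hsv [ 20 142 140] depthpt [ 555.1 -303.8   32.6] top 381 [ 547.9 -305.3   31.9]
side square hsv [ 21 185 154] depthpt [443.1  59.4   9.9] 280 [445.2  57.7] [40.8 41.6] 6.2
side small hsv [ 21 181 156] depthpt [463.8 -54.3   9.3] 91 [466.6 -58.2] [24.7 26.1] 25.0
side rec hsv [ 17 130 186] depthpt [634.1   8.2  13.9] 
side head hsv [ 21 190 156] depthpt [ 539.2 -295.2   32.5] top 198 [ 540.7 -299.9   35.4]
```

Emit:
move_arm --pt "0.01 -0.005 0 0" --pt "0.03 -0.016 0 0" --pt "0.055 -0.03 0 0" --pt "0.08 -0.043 0 0" --pt "0.105 -0.057 0 0" --pt "0.13 -0.07 0 0" --pt "0.16 -0.087 0 0" --pt "0.19 -0.103 0 0" --pt "0.22 -0.119 0 0" --pt "0.25 -0.135 0 0" --pt "0.275 -0.149 0 0" --pt "0.3 -0.162 0 0" --jaw 0

```text
clock: 1.3
eef_pos: [424.4, -245.1, 224.2]
eef_rot: [-3.141, -0.0, 0.385]
wrist_force: [1.1, -0.3, 0.1]
finger_gap: 1.7
finger_force: 0.0
```

Emit:
move_arm --pt "0.03 -0.016 0 0" --pt "0.06 -0.032 0 0" --pt "0.09 -0.049 0 0" --pt "0.12 -0.065 0 0" --pt "0.15 -0.081 0 0" --pt "0.18 -0.098 0 0" --pt "0.21 -0.114 0 0" --pt "0.24 -0.13 0 0" --pt "0.265 -0.144 0 0" --pt "0.285 -0.155 0 0" --pt "0.295 -0.16 0 0" --pt "0.295 -0.16 0 0"

```text
clock: 2.5
eef_pos: [637.1, 13.1, 223.7]
eef_rot: [-3.141, 0.001, 0.386]
wrist_force: [-0.3, 0.7, -0.5]
finger_gap: 0.3
finger_force: 0.0
```

Emit:
move_arm --pt "0 0 0.01 0" --pt "0 0 0.03 0" --pt "0 0 0.05 0" --pt "0 0 0.07 0" --pt "0 0 0.09 0" --pt "0 0 0.11 0" --pt "0 0 0.13 0" --pt "0 0 0.145 0" --pt "0 0 0.153 0" --pt "0 0 0.157 0" --pt "0 0 0.157 0" --pt "0 0 0.157 0"

```text
clock: 3.7
eef_pos: [637.4, 12.0, 68.0]
eef_rot: [3.141, -0.001, 0.385]
wrist_force: [0.5, -0.5, 0.5]
finger_gap: 0.8
finger_force: 0.0
```

```bash
python3 - <<'E'
from cell import manip, viewer
import cv2
print(manip.read_state()['eef_pos'])
a=[viewer.camera(n)['frame'] for n in('scene','side')]
a=[cv2.resize(a[0][180:340,180:460],(560,320)),cv2.resize(a[1][140:360,180:460],(560,440))]
cv2.imwrite('pics/p1.png',cv2.resize(cv2.vconcat(a),(440,597)))
E
```

```text
[637.37642642  11.96789697  68.00991266]
```

View pics/p1.png

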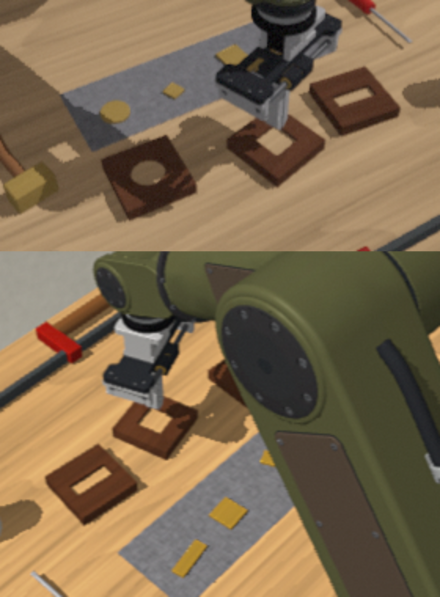

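The picture shows the closed fingertips above the square recess, at crop (275,125) in the scene view and (155,408) in the side view, touching nothing. I'll hold here, then raise, cross and lower onto the inlay.

Emit:
move_arm --pt "0 0 0 0" --pt "0 0 0 0" --pt "0 0 0 0" --pt "0 0 0 0" --pt "0 0 0 0" --pt "0 0 0 0" --pt "0 0 0 0" --pt "0 0 0 0" --pt "0 0 0 0" --pt "0 0 0 0" --pt "0 0 0 0" --pt "0 0 0 0"

```text
clock: 5.0
eef_pos: [637.1, 12.0, 67.3]
eef_rot: [-3.142, -0.0, 0.385]
wrist_force: [0.5, -0.1, 0.4]
finger_gap: 0.3
finger_force: 0.0
```

Emit:
move_arm --pt "0 0 0 0" --pt "0 0 0 0" --pt "0 0 0 0" --pt "0 0 0 0" --pt "0 0 0 0" --pt "0 0 0 0" --pt "0 0 0 0" --pt "0 0 0 0" --pt "0 0 0 0" --pt "0 0 0 0" --pt "0 0 0 0" --pt "0 0 0 0"

```text
clock: 6.2
eef_pos: [637.1, 12.0, 67.3]
eef_rot: [-3.142, 0.0, 0.385]
wrist_force: [-0.1, 0.3, 0.6]
finger_gap: 0.2
finger_force: 0.0
```

Emit:
move_arm --pt "0 0 -0.01 0" --pt "0 0 -0.03 0" --pt "0 0 -0.05 0" --pt "0 0 -0.07 0" --pt "0 0 -0.09 0" --pt "0 0 -0.11 0" --pt "0 0 -0.13 0" --pt "0 0 -0.145 0" --pt "0 0 -0.155 0" --pt "0 0 -0.16 0" --pt "0 0 -0.16 0" --pt "0 0 -0.16 0"

```text
clock: 7.4
eef_pos: [636.9, 12.0, 226.4]
eef_rot: [-3.141, 0.001, 0.385]
wrist_force: [-0.4, -0.0, -0.0]
finger_gap: 0.4
finger_force: 0.0
```

Emit:
move_arm --pt "-0.01 -0.007 0 0" --pt "-0.025 -0.017 0 0" --pt "-0.042 -0.029 0 0" --pt "-0.06 -0.042 0 0" --pt "-0.078 -0.055 0 0" --pt "-0.096 -0.067 0 0" --pt "-0.114 -0.08 0 0" --pt "-0.132 -0.092 0 0" --pt "-0.147 -0.103 0 0" --pt "-0.156 -0.109 0 0" --pt "-0.1595 -0.1115 0 0" --pt "-0.1595 -0.1115 0 0"

```text
clock: 8.6
eef_pos: [447.4, 55.5, 227.3]
eef_rot: [3.142, -0.0, 0.385]
wrist_force: [0.4, 0.1, 0.1]
finger_gap: 0.9
finger_force: 0.0
```

Emit:
move_arm --pt "0 0 0.01 0" --pt "0 0 0.03 0" --pt "0 0 0.055 0" --pt "0 0 0.08 0" --pt "0 0 0.105 0" --pt "0 0 0.13 0" --pt "0 0 0.15 0" --pt "0 0 0.163 0" --pt "0 0 0.17 0" --pt "0 0 0.174 0" --pt "0 0 0.174 0" --pt "0 0 0.174 0"

```text
clock: 9.8
eef_pos: [447.7, 55.5, 53.6]
eef_rot: [3.141, -0.001, 0.385]
wrist_force: [0.5, -0.9, -0.3]
finger_gap: 0.5
finger_force: 0.0
```

```bash
python3 - <<'E'
from cell import manip, viewer
import cv2
print(manip.read_state()['eef_pos'])
a=viewer.camera('scene')['frame']
cv2.imwrite('pics/p2.png',cv2.resize(a[130:340,180:460],(560,420)))
E
```

```text
[447.70185238  55.48403055  53.63809514]
```

View pics/p2.png

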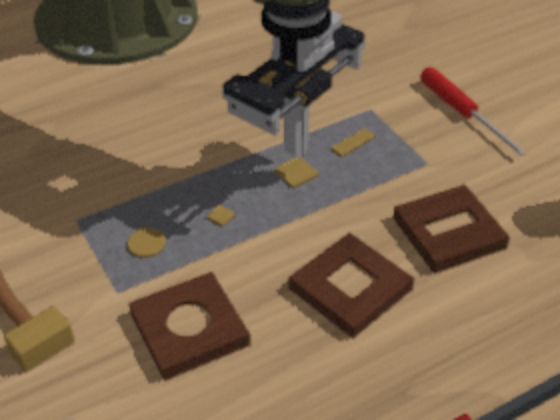

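The fingertips are just above the large square inlay, at crop (297,155), with the inlay at (297,172). I'll hold, raise and cross to the mallet.

Emit:
move_arm --pt "0 0 0 0" --pt "0 0 0 0" --pt "0 0 0 0" --pt "0 0 0 0" --pt "0 0 0 0" --pt "0 0 0 0" --pt "0 0 0 0" --pt "0 0 0 0" --pt "0 0 0 0" --pt "0 0 0 0" --pt "0 0 0 0" --pt "0 0 0 0"

```text
clock: 11.05
eef_pos: [447.4, 55.5, 53.2]
eef_rot: [-3.142, 0.0, 0.385]
wrist_force: [0.3, -0.1, -0.4]
finger_gap: 0.3
finger_force: 0.0
```

Emit:
move_arm --pt "0 0 0 0" --pt "0 0 0 0" --pt "0 0 0 0" --pt "0 0 0 0" --pt "0 0 0 0" --pt "0 0 0 0" --pt "0 0 0 0" --pt "0 0 0 0" --pt "0 0 0 0" --pt "0 0 0 0" --pt "0 0 0 0" --pt "0 0 0 0"

```text
clock: 12.25
eef_pos: [447.4, 55.5, 53.2]
eef_rot: [3.142, 0.0, 0.385]
wrist_force: [0.0, 0.1, 0.5]
finger_gap: 0.5
finger_force: 0.0
```

Emit:
move_arm --pt "0 0 -0.01 0" --pt "0 0 -0.03 0" --pt "0 0 -0.055 0" --pt "0 0 -0.08 0" --pt "0 0 -0.105 0" --pt "0 0 -0.13 0" --pt "0 0 -0.15 0" --pt "0 0 -0.163 0" --pt "0 0 -0.17 0" --pt "0 0 -0.174 0" --pt "0 0 -0.174 0" --pt "0 0 -0.174 0"

```text
clock: 13.45
eef_pos: [447.2, 55.5, 226.7]
eef_rot: [-3.141, 0.001, 0.385]
wrist_force: [0.6, 0.1, 0.3]
finger_gap: 0.7
finger_force: 0.0
```

Emit:
move_arm --pt "-0.001 0.01 0 0" --pt "-0.003 0.025 0 0" --pt "-0.005 0.042 0 0" --pt "-0.007 0.06 0 0" --pt "-0.0095 0.08 0 0" --pt "-0.012 0.1 0 0" --pt "-0.0145 0.12 0 0" --pt "-0.0165 0.14 0 0" --pt "-0.019 0.16 0 0" --pt "-0.0215 0.18 0 0" --pt "-0.024 0.2 0 0" --pt "-0.026 0.22 0 0"

```text
clock: 14.65
eef_pos: [505.8, -159.7, 226.7]
eef_rot: [-3.141, 0.001, 0.385]
wrist_force: [-0.1, -0.5, 1.1]
finger_gap: 0.5
finger_force: 0.0
```

Emit:
move_arm --pt "-0.0025 0.02 0 0" --pt "-0.005 0.04 0 0" --pt "-0.007 0.06 0 0" --pt "-0.0095 0.08 0 0" --pt "-0.012 0.1 0 0" --pt "-0.0145 0.12 0 0" --pt "-0.016 0.135 0 0" --pt "-0.017 0.144 0 0" --pt "-0.018 0.148 0 0" --pt "-0.018 0.148 0 0"

```text
clock: 15.65
eef_pos: [544.5, -302.4, 226.9]
eef_rot: [-3.141, 0.0, 0.384]
wrist_force: [-0.6, -0.2, 0.2]
finger_gap: 0.2
finger_force: 0.0
```

Emit:
move_arm --pt "0 0 0.01 0" --pt "0 0 0.03 0" --pt "0 0 0.05 0" --pt "0 0 0.07 0" --pt "0 0 0.09 0" --pt "0 0 0.11 0" --pt "0 0 0.127 0" --pt "0 0 0.138 0" --pt "0 0 0.144 0" --pt "0 0 0.146 0" --pt "0 0 0.146 0" --pt "0 0 0.146 0"

```text
clock: 16.85
eef_pos: [545.0, -302.3, 82.0]
eef_rot: [3.141, -0.001, 0.385]
wrist_force: [-0.3, 0.3, 0.8]
finger_gap: 0.5
finger_force: 0.0
```

```bash
python3 - <<'E'
from cell import manip, viewer
import cv2
print(manip.read_state()['eef_pos'])
a=viewer.camera('scene')['frame']
cv2.imwrite('pics/p3.png',cv2.resize(a[180:390,80:360],(560,420)))
E
```

```text
[ 545.01433675 -302.26253407   81.98794514]
```

View pics/p3.png

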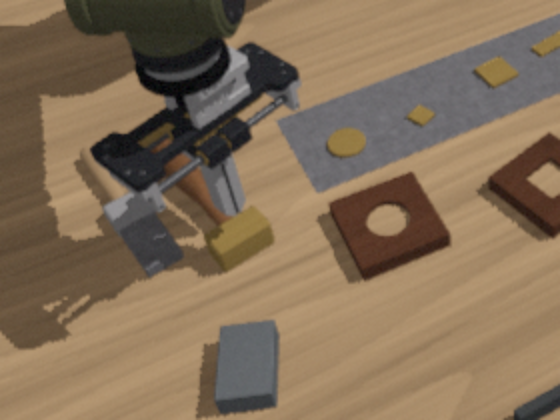

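The fingertips are at crop (233,212), just above the mallet head's top face at about (237,230), clear of everything. I'll hold here and hand in.

Emit:
move_arm --pt "0 0 0 0" --pt "0 0 0 0" --pt "0 0 0 0" --pt "0 0 0 0" --pt "0 0 0 0" --pt "0 0 0 0" --pt "0 0 0 0" --pt "0 0 0 0" --pt "0 0 0 0" --pt "0 0 0 0" --pt "0 0 0 0" --pt "0 0 0 0"

```text
clock: 18.1
eef_pos: [544.7, -302.1, 81.2]
eef_rot: [-3.142, 0.0, 0.385]
wrist_force: [-0.4, 1.1, -0.6]
finger_gap: 0.7
finger_force: 0.0
```

Emit:
move_arm --pt "0 0 0 0" --pt "0 0 0 0" --pt "0 0 0 0" --pt "0 0 0 0" --pt "0 0 0 0" --pt "0 0 0 0" --pt "0 0 0 0" --pt "0 0 0 0" --pt "0 0 0 0" --pt "0 0 0 0" --pt "0 0 0 0" --pt "0 0 0 0"

```text
clock: 19.3
eef_pos: [544.7, -302.1, 81.2]
eef_rot: [-3.142, 0.0, 0.385]
wrist_force: [0.3, 0.1, -0.8]
finger_gap: 0.3
finger_force: 0.0
```

```bash
python3 -c "
from cell import manip
print(manip.sign_off())"
```

```text
the job is handed in; nothing more can be done
None
```

I pointed in turn at the square recess, the large square inlay and the mallet head, about 28 mm above each and still for over two seconds, touching nothing. I handed the job in at about 19 s, still pointing at the mallet head; no verdict came back.

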